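Third filter on the examination lamp

ROBOT

A 6-joint arm with a two-finger parallel gripper is mounted at the origin on the work surface. World frame = base frame: x ahead of the robot, y to its left, z up, the work surface at z = 0. Lengths are in m, angles in rad, forces in N, time in s.
With the tool pointing down it reaches from about 0.35 to 0.775 m from the base axis. Payload 7.3 kg.
Tool frame: the origin (TCP) lies on the mounting face of the last link; the fingertips stand 178 mm ahead of it and the grasp point (between the pads) lies 159 mm ahead of it (robot.tcp_to_tips is the distance from the TCP to the fingertips, in m); z points along the fingers, y is the direction in which the jaws open and shut (so a half turn about z gives the same grasp; the last joint's range is limited). The gripper opens to 92 mm and grips with 3 to 60 N. Pads are 19 mm wide; open, the fingers measure 130 mm over their backs; the gripper's body (75 mm by 190 mm) begins 47 mm behind the grasp point.
Start: joints at [-1.36, 0.342, 1.524, -0, 1.275, -0.146], TCP at [0.183, -0.492, 0.405] pointing down, gripper open.
Joint ranges: [-2.53, 2.53], [-0.77, 2.02], [0.04, 2.7], [-1, 4.14], [0.28, 2.66], [-3.11, 3.11]. Speed limits (rad/s): [2.57, 2.57, 3.14, 3.14, 3.14, 3.14].

INTERFACE

Orientations are given as [roll, pitch, yaw] about the fixed x, y, z axes, in that order (R = Rz(yaw) Ry(pitch) Rx(roll)).
In Python, from cell import robot, viewer gives the robot as it stands.
- The arm moves only by the shell command python3 -m creep 'ROWS' [OPENING] [FORCE]. ROWS is JSON, a list that holds one entry, the list of rows, each a list of 6 numbers: the shift along the world's x, y, z in mm, then the turn, a rotation vector about the world's x, y, z in degrees. A call has 1 to 5 rows; each row shifts and turns the pose as measured when the row begins; what a row does not reach is not made up. A row lasts 1/12 s, in which the tool goes at most 41.7 mm and 7.16 degrees, less where a joint would pass 70% of its speed; a pose out of reach is approached as far as the arm can. A call with a gripper value outside its range is refused whole. OPENING is the closure, from -1 (fully open) to 1 (shut), set as the call begins (- or left out, the last holds). The fingers move at their own pace and stop on an object; FORCE is the grip in N (left out, the last holds). Time passes only in rows, so rows that do not move let the fingers close. It gives the time, the measured TCP pose, the force and the opening at its end, in the units of the state.
- robot.observe(): the state, without advancing time (a new reading comes with each control period).
- viewer.read_camera(name): name is "side" or "top" or "wrist"; returns the picture (480x640x3 uint8, blue, green, red); there is no depth.
- viewer.camera_model(name): a dict with "fx", "fy", "cx", "cy" (pixels), "pose" (4x4, takes a point from camera to world coordinates); the wrist camera has in their place "mount" (4x4, takes a point from camera to tool coordinates, whose origin is the TCP and whose axes are the flange's). Camera axes: x right, y up, looking along -z (the intrinsics and any distortion apply to the point x, -y, -z); pixel columns grow to the right and rows downward; lengths in m; the calibration is good to about 2 mm. A picture is of the moment at which its call begins: read the wrist's pose just before it. camera_model takes no time and is no camera call.
- robot.hand_in(): hands the job in, once; it reports no verdict.
The state is a dict: "time": time; "qpos": joint angles; "qvel": joint speeds; "joint_efforts": joint torques, N m; "tool_pos": TCP position; "tool_rot": TCP orientation; "contact_force": force on the tool from outside, world axes, zero at the start; "torque": the same for the moment, N m; "opening": finger opening in m.
Only numpy, scipy, OpenCV 4.12 (cv2) and the standard library are available. Lean on these libraries where they do the work, as an engineer would, in place of code of your own. Each camera call takes 0.05 s, during which the arm holds its last target. There are 200 camera calls.

TASK

From behind, push the lever of the examination lamp's filter changer along its slot, away from its parked end, and stop at the third click without running past it; then press the red trigger button all the way down with a fingertip, let it come up again and leave the lever resting in the third click. Fire the lamp only with the third filter in place. Push with the fingertips or the outside of the fingers only: do not pinch the lever or press on its top, do not pick anything up, and leave the painting and the other things on the desk where they are.

Things in the scene. Friction and masses are not known exactly. Their poses are not given: they have to be found in the camera images.
- lamp: examination lamp: fixed grey box 130 (its x) x 220 (its y) x 65 mm tall, black lens on its -x face. Origin: centre of its underside. In its flat top a straight slot runs along its y axis through the middle (x = 0), with a white tick beside it for each of five clicks. The lever parks at the slot's -y end and is pushed towards +y. Nothing else stands on the top.
- filter (a joint): lever travel along the lamp's +y, m: 0 parked end stop, 0.108 far stop; the lever's centre is at lamp y = -0.054 + value. Starts at 0 to 0.009. Clicks (notches) hold it at 0.030, 0.048, 0.066 (third), 0.084, 0.102; ridges between at 0.021, 0.039, 0.057, 0.075, 0.093. About 1 N moves it where free (below 0.011), up to 6 N at a ridge; 3 mm past a ridge it snaps on by itself into the next notch.
- lever_top (a point): centre of the top of the lever's grip, a block 30 mm wide (across the slot), 24 mm long (along the slot), standing from 6 to 36 mm above the lamp's top; so this point is 101 mm above the table. Its axes are the lamp's. The half on the parked (-y) side, the side to push on, is orange, the other half white.
- trigger_box: white plastic box fixed to the table, 80 x 100 x 35 mm tall, with the red trigger button in a black round housing in the middle of its top. Origin: centre of its underside. It may stand left or right of the lamp.
- trigger (a joint): travel of the trigger button, in m: 0 up, 0.006 fully down; a spring returns it; fully down takes about 5 N.
- trigger_top (a point): centre of the top of the red button (28 mm across), pressed straight down.
- painting_mid (a point): small oil painting on a wooden panel, 120 x 150 x 12 mm, lying flat in front of the lamp's lens; loose, to be left alone; the point is its middle.
- brown_bottle_mid (a point): brown glass bottle with black cap, 44 mm across, 85 mm tall, behind the lamp; loose, to be left alone; the point is its middle.
- tape_measure_mid (a point): yellow and black tape measure, 65 x 35 x 60 mm, behind the trigger box; loose, to be left alone; the point is its middle.
- knife_mid (a point): orange and black utility knife, 150 x 26 x 18 mm, lying in front of the trigger box; loose, to be left alone; the point is its middle.
- magenta_pack_mid (a point): magenta cardboard pack, 50 x 110 x 35 mm, behind the lamp and trigger box; loose, to be left alone; the point is its middle.
- clear_jar_mid (a point): glass jar with yellow lid, 66 mm across, 80 mm tall, behind, at the left; loose, to be left alone; the point is its middle.
- screwdriver_mid (a point): blue-handled screwdriver lying at the right; loose, to be left alone; the point is its middle.

How it is judged:
On the way, in this order (a step that is already met when the one before it is completed fails the run):
1. the lever rests in the third click (value of joint filter between 0.062 and 0.07 m and velocity of joint filter between -0.01 and 0.01 m/s), for 0.3 s.
2. the trigger is pressed down by the fingers with the lever in the third click (value of joint filter between 0.062 and 0.07 m and value of joint trigger above 0.0045 m and contact force between the fingers and trigger_box above 0.5 N), for 0.05 s.
At the end, for the whole second after the job is handed in: the lever rests within 3 mm of the third click, the trigger button is up again, and every loose thing is within 15 mm of where it stood (value of joint filter between 0.063 and 0.069 m and value of joint trigger below 0.0015 m and not (distance of any of painting_mid, brown_bottle_mid, tape_measure_mid, knife_mid, magenta_pack_mid, clear_jar_mid, screwdriver_mid from where it was at the start of the episode above 0.015 m)); the robot touches nothing.
It fails at once if the lever is run past the third click (value of joint filter above 0.076 m).
It fails at once if the trigger is pressed while the lever is not in the third click (value of joint trigger above 0.003 m and not (value of joint filter between 0.061 and 0.071 m)).
It fails at once if the lever is pinched or pressed on its top (the fingers press on both its halves at once) (contact force between the fingers and filter_c1 above 1.5 N and contact force between the fingers and filter_c2 above 1.5 N).
It fails at once if the painting or another loose thing is pushed away or lifted (more than 20 mm) (distance of any of painting_mid, brown_bottle_mid, tape_measure_mid, knife_mid, magenta_pack_mid, clear_jar_mid, screwdriver_mid from where it was at the start of the episode above 0.02 m).
It also fails if it takes over 64 s, if anything falls off the work surface, if the arm or the gripper's body presses on something with over 40 N, if the wrist force passes 120 N, or if a joint passes its speed limit or range.

## Working session

There is one attempt and no reset: what is moved stays moved. The work goes in short steps, Python scripts to look and compute and a shell command to move; the robot and the scene stay as the last step left them, time stands still between calls to the robot, and variables do not carry over. Pictures are saved under pics/ and viewed, about 8 in all and at most 12, crops included, and the job is handed in when it is done.

```bash
mkdir -p pics; ls
cat > h.py <<'E'
import numpy as np, cv2
from cell import robot, viewer
from scipy.spatial.transform import Rotation as R
def ray(m,u,v,T):
    d=np.array([(u-m["cx"])/m["fx"],-(v-m["cy"])/m["fy"],-1.]); T=np.array(T)
    return T[:3,3],T[:3,:3]@d
def onz(m,u,v,z,T=None):
    o,d=ray(m,u,v,m["pose"] if T is None else T); return o+d*(z-o[2])/d[2]
E
python3 - <<'E'
from h import *
for n in("top","side"):
    cv2.imwrite(f"pics/{n}0.png",viewer.read_camera(n)); m=viewer.camera_model(n); print(n,{k:np.round(v,3).tolist() if not isinstance(v,str) else v for k,v in m.items()})
print(robot.observe())
E
```

```text
pics
top {'fx': 536.808, 'fy': 536.808, 'cx': 321.774, 'cy': 239.006, 'pose': [[0.016, 0.994, -0.104, 0.421], [-1.0, 0.016, 0.001, -0.005], [0.003, 0.104, 0.995, 1.306], [0.0, 0.0, 0.0, 1.0]]}
side {'fx': 545.117, 'fy': 545.117, 'cx': 318.036, 'cy': 239.395, 'pose': [[-0.845, 0.375, -0.38, 0.079], [-0.534, -0.613, 0.583, 0.69], [-0.014, 0.695, 0.719, 0.984], [0.0, 0.0, 0.0, 1.0]]}
{'time': 0.1, 'qpos': array([-1.35997641e+00,  3.42666546e-01,  1.52491243e+00,  3.80362947e-05,
        1.27539745e+00, -1.45999239e-01]), 'qvel': array([-0.00198541, -0.00173655, -0.00198734, -0.00088661, -0.00163206,
        0.00057857]), 'joint_efforts': array([ 1.20794029e-03, -4.32006168e+01, -2.44693261e+01,  7.19347713e-02,
        5.25861117e-02, -5.05601849e-05]), 'tool_pos': array([ 0.1833821 , -0.49180931,  0.40411045]), 'tool_rot': array([-3.14022890e+00, -2.37298443e-04,  3.56807893e-01]), 'contact_force': array([-0.22524602, -0.82282397, -0.05757624]), 'torque': array([-0.01272032, -0.01425221,  0.00856989]), 'opening': 0.09194631746323412}
```

View pics/top0.png

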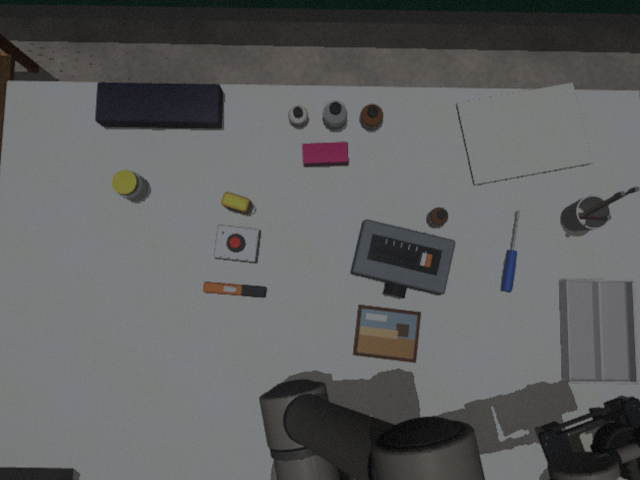

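View pics/side0.png

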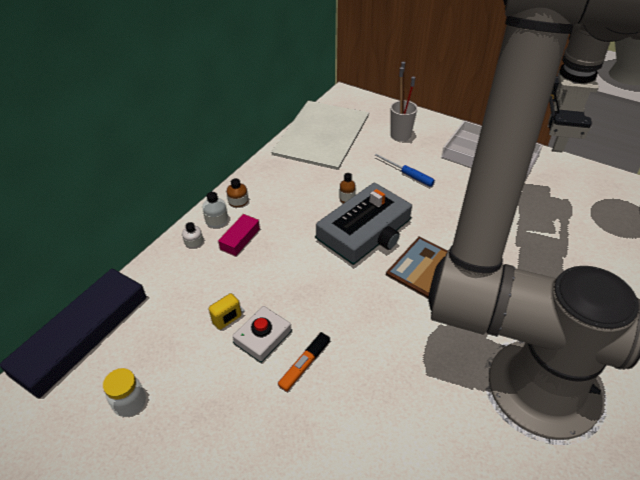

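The top view shows the lamp at about (403,257), with the lever's orange half at (429,261) on its right and the ticks to the left of it. The red button is at (235,242), and the brown bottle at (437,216) is next to the lamp. The side view agrees.

Run:
```python
from h import *
im=cv2.imread("pics/top0.png"); m=viewer.camera_model("top"); hsv=cv2.cvtColor(im,cv2.COLOR_BGR2HSV)
def blob(mask,x0,x1,y0,y1):
    k=np.zeros_like(mask);k[y0:y1,x0:x1]=mask[y0:y1,x0:x1]
    n,l,s,c=cv2.connectedComponentsWithStats(k); i=1+np.argmax(s[1:,4]); return (l==i).astype(np.uint8),c[i],s[i]
org=cv2.inRange(hsv,(3,120,90),(22,255,255)); wh=cv2.inRange(hsv,(0,0,140),(179,60,255)); red=cv2.inRange(hsv,(0,130,90),(6,255,255))|cv2.inRange(hsv,(172,130,90),(179,255,255))
mo,co,so=blob(org,410,445,245,275); mw,cw,sw=blob(wh,415,432,248,270); mr,cr,sr=blob(red,215,255,225,260)
print(co,so,cw,sw,cr,sr)
g=cv2.inRange(cv2.cvtColor(im,cv2.COLOR_BGR2GRAY),0,135)
k=np.zeros_like(g);k[217:298,345:460]=g[217:298,345:460];k[285:]=0
c=max(cv2.findContours(k,cv2.RETR_EXTERNAL,cv2.CHAIN_APPROX_NONE)[0],key=cv2.contourArea)
r=cv2.minAreaRect(c);print(r,[onz(m,*p,.065).round(3).tolist() for p in cv2.boxPoints(r)])
o=onz(m,*co,.101);w=onz(m,*cw,.101);b=onz(m,*cr,.05)
print("orange",o,"white",w,"red",b)
for z in(.045,.05,.055):
  print(onz(m,*cr,z).round(4))
ms=viewer.camera_model("side");s=cv2.imread("pics/side0.png");hs=cv2.cvtColor(s,cv2.COLOR_BGR2HSV)
red=cv2.inRange(hs,(0,130,90),(6,255,255))|cv2.inRange(hs,(172,130,90),(179,255,255))
_,cs,ss=blob(red,245,280,310,340);print(cs,ss)
for z in(.04,.045,.05,.055,.06): print(z,onz(ms,*cs,z).round(4))
T=cv2.resize(im[205:305,340:460],None,fx=5,fy=5,interpolation=cv2.INTER_CUBIC); cv2.imwrite("pics/crop1.png",T)
```

```text
Traceback (most recent call last):
ValueError: attempt to get argmax of an empty sequence
```

```bash
cat > m.py <<'E'
from h import *
def blob(mask,x0,x1,y0,y1):
    k=np.zeros_like(mask);k[y0:y1,x0:x1]=mask[y0:y1,x0:x1]
    n,l,s,c=cv2.connectedComponentsWithStats(k)
    if n<2: return None
    i=1+np.argmax(s[1:,4]); return c[i],s[i]
def redm(h): return cv2.inRange(h,(0,120,70),(8,255,255))|cv2.inRange(h,(170,120,70),(179,255,255))
E
python3 - <<'E'
from m import *
im=cv2.imread("pics/top0.png"); m=viewer.camera_model("top"); hsv=cv2.cvtColor(im,cv2.COLOR_BGR2HSV)
print(hsv[260,416:440].tolist(), hsv[242,235])
org=cv2.inRange(hsv,(3,120,70),(22,255,255)); wh=cv2.inRange(hsv,(0,0,120),(179,80,255))
bo=blob(org,410,445,245,275); bw=blob(wh,415,432,248,272); br=blob(redm(hsv),215,255,225,260)
print(bo,bw,br)
g=cv2.inRange(cv2.cvtColor(im,cv2.COLOR_BGR2GRAY),0,135)
k=np.zeros_like(g);k[217:285,345:460]=g[217:285,345:460]
c=max(cv2.findContours(k,cv2.RETR_EXTERNAL,cv2.CHAIN_APPROX_NONE)[0],key=cv2.contourArea)
r=cv2.minAreaRect(c);print(r,[onz(m,*p,.065).round(3).tolist() for p in cv2.boxPoints(r)])
for b,z in((bo,.101),(bw,.101),(br,.045),(br,.055)):
  if b: print(z,onz(m,*b[0],z).round(4))
ms=viewer.camera_model("side");hs=cv2.cvtColor(cv2.imread("pics/side0.png"),cv2.COLOR_BGR2HSV)
b=blob(redm(hs),245,280,310,340);print(b)
for z in(.045,.05,.055): print(z,onz(ms,*b[0],z).round(4))
cv2.imwrite("pics/crop1.png",cv2.resize(im[205:305,340:460],None,fx=5,fy=5,interpolation=cv2.INTER_CUBIC))
E
```

```text
[[120, 16, 31], [120, 28, 37], [90, 13, 38], [75, 23, 45], [170, 14, 54], [110, 13, 114], [111, 14, 128], [109, 16, 130], [102, 10, 127], [110, 7, 109], [8, 103, 102], [12, 160, 113], [13, 166, 117], [12, 175, 115], [11, 167, 116], [8, 139, 66], [130, 24, 32], [107, 54, 33], [120, 21, 36], [90, 15, 35], [120, 14, 36], [103, 58, 31], [130, 21, 37], [83, 29, 35]] [  2 163 119]
(array([428.38095238, 260.28571429]), array([425, 254,   7,  14,  63], dtype=int32)) (array([423.37837838, 258.94594595]), array([421, 254,   6,  11,  37], dtype=int32)) (array([234.54368932, 241.97087379]), array([229, 237,  12,  11, 103], dtype=int32))
((402.0, 250.5), (67.0, 114.0), 90.0) [[0.604, -0.06, 0.065], [0.608, -0.326, 0.065], [0.452, -0.324, 0.065], [0.448, -0.061, 0.065]]
0.101 [ 0.5031 -0.2466  0.101 ]
0.101 [ 0.5059 -0.2354  0.101 ]
0.045 [0.5429 0.1995 0.045 ]
0.055 [0.5419 0.1978 0.055 ]
(array([260.42361111, 323.69444444]), array([254, 318,  14,  13, 144], dtype=int32))
0.045 [0.5468 0.1994 0.045 ]
0.05 [0.5443 0.202  0.05  ]
0.055 [0.5418 0.2046 0.055 ]
```

View pics/crop1.png

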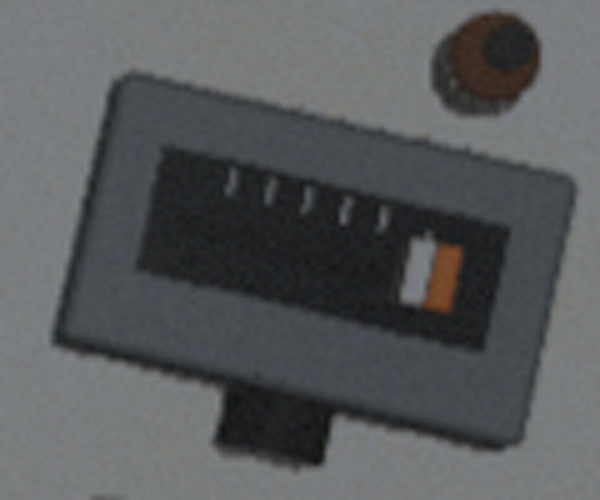

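The crop shows the lever (white half at crop x 418, orange at 445), the five ticks (third at about crop (308,200)) and the bottle clear of the slot. Next I'll get the lamp axes, the distance to travel and the wrist mount.

Run:
```python
from m import *
m=viewer.camera_model("top")
P=lambda u,v,z:onz(m,340+(u-2)/5,205+(v-2)/5,z)[:2]
a=[P(130,73,.065),P(575,180,.065)];d=a[0]-a[1];print("lamp y from top edge",np.degrees(np.arctan2(-d[0],d[1])),np.linalg.norm(d))
s=[P(167,148,.065),P(508,228,.065),P(484,350,.065),P(137,270,.065)]
for p,q in((0,1),(3,2)):
  d=s[p]-s[q];print("slot",np.degrees(np.arctan2(-d[0],d[1])),np.linalg.norm(d))
th=np.radians(np.degrees(np.arctan2(-d[0],d[1])));
T=[P(232,182,.065),P(270,192,.065),P(308,200,.065),P(346,210,.065),P(383,219,.065)]
d=T[0]-T[4];print("ticks",np.degrees(np.arctan2(-d[0],d[1])),np.linalg.norm(d),T[2])
th=np.arctan2(-d[0],d[1]);y=np.array([-np.sin(th),np.cos(th)])
print("centre slot",np.mean(s,0)); L=np.array([.5045,-.241]); print("lever y rel slot centre",(L-np.mean(s,0))@y,"travel to 3",(T[2]-L)@y, "ydir",y)
w=viewer.camera_model("wrist");print({k:np.round(v,3).tolist() for k,v in w.items()})
```

```text
lamp y from top edge -12.744066357412583 0.212583734857889
slot -12.393855359165382 0.16230820983549207
slot -12.115569032837332 0.16424100956508755
ticks -12.956291622646114 0.07201150140101405 [ 0.54098155 -0.1908711 ]
centre slot [ 0.51836827 -0.19820594]
lever y rel slot centre -0.04481395447438151 travel to 3 0.05703213109557457 ydir [0.22420769 0.97454139]
{'fx': 383.184, 'fy': 383.184, 'cx': 321.485, 'cy': 240.842, 'mount': [[0.001, 0.964, 0.267, 0.072], [1.0, -0.001, 0.0, -0.001], [0.0, 0.267, -0.964, 0.022], [0.0, 0.0, 0.0, 1.0]]}
```

```bash
python3 -m creep '[[[34,22,0,0,0,-6.6],[34,22,0,0,0,-6.6],[34,22,0,0,0,-6.6],[34,22,0,0,0,-6.6],[34,22,0,0,0,-6.6]]]' 1 20; python3 -m creep '[[[34,22,-10,0,0,0],[34,22,-10,0,0,0],[34,22,-10,0,0,0],[34,22,-10,0,0,0],[0,0,0,0,0,0]]]'
```

```text
time: 0.52
tool_pos: [0.3409, -0.3898, 0.4019]
tool_rot: [-3.138, 0.004, -0.209]
contact_force: [1.1, -1.1, 1.1]
opening: 0.0633
time: 0.93
tool_pos: [0.4808, -0.2961, 0.361]
tool_rot: [-3.137, 0.003, -0.212]
contact_force: [-1.0, 0.4, -0.3]
opening: 0.0297
```

```bash
python3 -m creep '[[[7,3,-30,0,0,-0.5],[5,2,-30,0,0,0],[0,0,0,0,0,0],[0,0,0,0,0,0],[0,0,0,0,0,0]]]'
cat > wp.py <<'E'
import sys
from m import *
s=robot.observe(); im=viewer.read_camera("wrist"); cv2.imwrite(sys.argv[1],im)
w=viewer.camera_model("wrist"); T=np.eye(4);T[:3,:3]=R.from_euler("xyz",s["tool_rot"]).as_matrix();T[:3,3]=s["tool_pos"];C=T@np.array(w["mount"])
hsv=cv2.cvtColor(im,cv2.COLOR_BGR2HSV)
print(s["time"],s["tool_pos"],s["tool_rot"],s["contact_force"],s["opening"])
for n,(lo,hi) in dict(org=((3,110,60),(22,255,255)),).items():
    b=blob(cv2.inRange(hsv,lo,hi),0,640,0,480)
    if b: print(n,b[0],b[1],onz(w,*b[0],.101,C).round(4))
np.save("C.npy",C)
E
python3 wp.py pics/w1.png
```

```text
time: 1.35
tool_pos: [0.4951, -0.2882, 0.2987]
tool_rot: [-3.136, 0.005, -0.214]
contact_force: [-0.5, 0.0, 0.3]
opening: 0.001
1.35 [ 0.49510592 -0.28823625  0.29870893] [-3.13632861  0.0051271  -0.21437767] [-0.5213167   0.04981503  0.27105169] 0.0010486064284157353
org [301.22830142 393.98159662] [  74  386  402   14 4021] [ 0.4356 -0.2626  0.101 ]
```

View pics/w1.png

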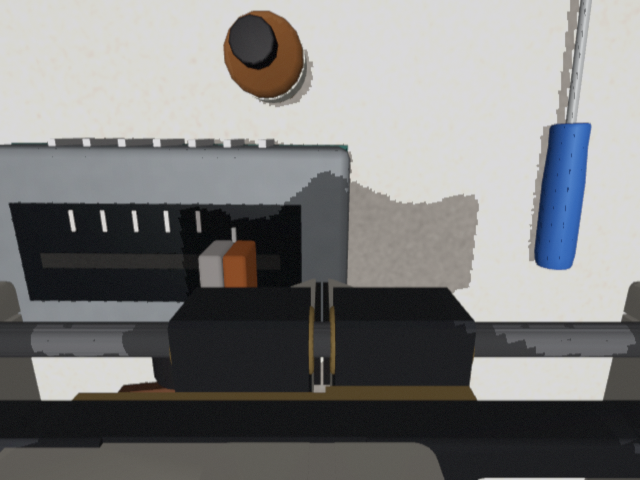

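The picture shows the pointer at column 234 and the ticks at 198, 167, 135, 103 and 72, so the lever is at about 9 mm with 57 mm to go. The closed tips are behind it. I'll go down now and approach.

```bash
python3 -m creep '[[[0,0,-20,0,0,0],[0,0,-15,0,0,-0.4],[0,0,-7,0,0,0],[0,0,0,0,0,0]]]'; python3 wp.py pics/w2.png
```

```text
time: 1.73
tool_pos: [0.495, -0.2917, 0.2637]
tool_rot: [3.14, -0.008, -0.225]
contact_force: [-0.3, 0.5, -0.3]
opening: 0.0003
1.7333 [ 0.49497251 -0.29167384  0.26370638] [ 3.14033903 -0.00755511 -0.22505566] [-0.32117646  0.52997049 -0.28829344] 0.0003255709823896542
org [248.65147453  57.84450402] [ 193    0   94  100 4476] [ 0.5954 -0.2891  0.101 ]
```

View pics/w2.png

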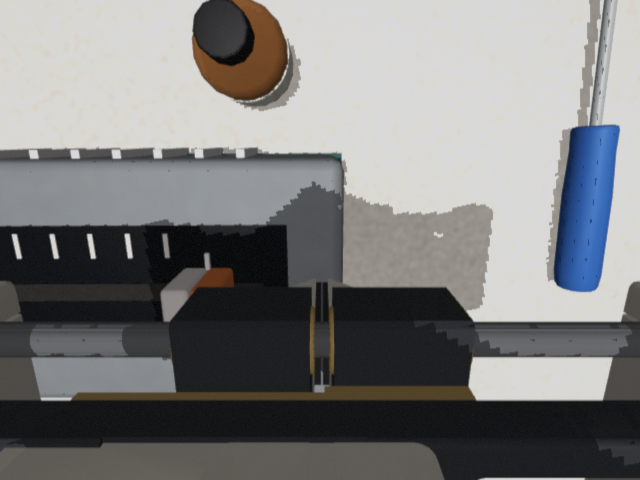

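```bash
cat >> wp.py <<'E'
m=cv2.inRange(hsv,(0,0,110),(179,70,255)); n,l,st,c=cv2.connectedComponentsWithStats(m[200:300,:])
print("marks",[(c[i]+[0,200]).round(1).tolist()+st[i,2:4].tolist() for i in range(1,n) if 15<st[i,4]<400])
a=np.array([.2220,.9750]); print("along",round(float((s["tool_pos"][:2]-[.5045,-.241])@a)*1000,1),"across",round(float((s["tool_pos"][:2]-[.5045,-.241])@[a[1],-a[0]])*1000,1))
E
python3 -m creep '[[[1,5,-4,0,0,0],[1,5,-2,0,0,0],[1,5,0,0,0,0],[0,0,0,0,0,0]]]'; python3 wp.py pics/w3.png
```

```text
time: 2.12
tool_pos: [0.4987, -0.2766, 0.2619]
tool_rot: [3.137, -0.014, -0.226]
contact_force: [0.1, -0.8, 0.6]
opening: 0.0008
2.1167 [ 0.49874799 -0.27657385  0.26192836] [ 3.13746766 -0.01418294 -0.22625283] [ 0.09618375 -0.77460963  0.61652893] 0.0008410823679574601
org [277.30469281  62.39786896] [ 225    1   92  102 4411] [ 0.5964 -0.2839  0.101 ]
marks [[45.2, 250.9, 10, 25], [82.8, 250.8, 9, 26], [120.3, 250.2, 8, 25], [158.0, 249.6, 7, 24], [195.6, 249.4, 6, 24], [238.0, 265.9, 5, 17]]
along -36.0 across 2.3
```

```bash
python3 -m creep '[[[1,4,-3,0,0.8,0],[1,4,-3,0,0,0],[0,0,0,0,0,0]]]'; python3 wp.py pics/w4.png; python3 -m creep '[[[1,4,0,0,0,0],[0,0,0,0,0,0]]]'; python3 wp.py pics/w5.png
```

```text
time: 2.42
tool_pos: [0.5012, -0.268, 0.2562]
tool_rot: [3.133, -0.001, -0.226]
contact_force: [-0.1, -0.4, -0.0]
opening: 0.0002
2.4167 [ 0.50118579 -0.26795927  0.25624948] [ 3.13300193e+00 -6.44044158e-04 -2.25579574e-01] [-0.13671818 -0.36524874 -0.04147941] 0.00022580750522880808
org [291.11326861  56.11391586] [ 239    0   96   96 4635] [ 0.5961 -0.2806  0.101 ]
marks [[91.2, 249.5, 10, 26], [130.4, 249.4, 9, 26], [169.6, 249.3, 7, 25], [208.5, 248.9, 6, 25], [52.2, 250.5, 10, 26], [253.0, 265.8, 5, 17]]
along -27.0 across 2.8
time: 2.63
tool_pos: [0.5024, -0.2642, 0.2564]
tool_rot: [3.132, -0.001, -0.225]
contact_force: [-0.2, -0.1, 0.1]
opening: 0.0003
2.6333 [ 0.50238524 -0.26417458  0.25643316] [ 3.13217789e+00 -1.10665514e-03 -2.25436480e-01] [-0.17912098 -0.1310953   0.07668425] 0.000264239066471506
org [298.33628893  56.8849481 ] [ 248    0   95   97 4624] [ 0.5966 -0.2791  0.101 ]
marks [[60.6, 250.5, 10, 26], [99.8, 250.6, 9, 26], [139.0, 250.0, 7, 25], [177.9, 249.6, 7, 24], [216.8, 249.2, 6, 24], [255.1, 266.1, 5, 18]]
along -23.1 across 3.1
```

```bash
cat >> wp.py <<'E'
M=[c[i]+[0,200] for i in range(1,n) if 15<st[i,4]<400 and st[i,3]>10]
t=np.sort([p[0] for p in M if p[1]<257]);q=[p[0] for p in M if p[1]>=257]
if len(t)>1 and q:
    sp=np.median(np.diff(t))/18; print("n ticks",len(t),"V from leftmost (5th) tick",102-((q[-1]-w["cx"])/1.02/sp-(t[0]-w["cx"])/sp) , "V from rightmost as 1st",30-((q[-1]-w["cx"])/1.02/sp-(t[-1]-w["cx"])/sp))
E
python3 -m creep '[[[1.0,4.9,0,0,0,0],[1.0,4.9,0,0,0,0],[1.0,4.9,0,0,0,0],[0,0,0,0,0,0]]]'; python3 wp.py pics/w6.png;  python3 -m creep '[[[1.0,4.9,0,0,0,0],[1.0,4.9,0,0,0,0],[1.0,4.9,0,0,0,0],[0,0,0,0,0,0]]]'; python3 wp.py pics/w7.png
```

```text
time: 3.02
tool_pos: [0.5054, -0.2494, 0.2564]
tool_rot: [3.131, -0.002, -0.227]
contact_force: [-0.7, 0.4, 0.3]
opening: 0.0005
3.0167 [ 0.50535282 -0.24935205  0.25644902] [ 3.13087777e+00 -1.61709460e-03 -2.26537049e-01] [-0.65841928  0.41799908  0.34411398] 0.0005432084978100231
org [326.81798436  56.38488271] [ 281    0   95   97 4604] [ 0.5977 -0.2735  0.101 ]
marks [[210.0, 249.3, 7, 25], [248.2, 255.7, 7, 38], [92.8, 250.6, 9, 26], [131.7, 250.0, 8, 26], [171.0, 249.5, 7, 24]]
along -8.0 across 2.7
time: 3.4
tool_pos: [0.5087, -0.2336, 0.2566]
tool_rot: [3.13, -0.002, -0.226]
contact_force: [-0.6, 1.0, 0.2]
opening: 0.0001
3.4 [ 0.50865567 -0.23361505  0.25655763] [ 3.13021713e+00 -2.17367034e-03 -2.26454943e-01] [-0.57628302  0.96308845  0.23612926] 6.442243895218316e-05
org [357.74304348  56.16456522] [ 317    0   96   96 4600] [ 0.599  -0.2675  0.101 ]
marks [[127.4, 249.6, 8, 26], [166.7, 249.4, 7, 25], [205.6, 248.8, 6, 25], [245.9, 255.5, 9, 38], [283.3, 247.7, 5, 25]]
along 8.1 across 2.4
```

Ticks 1 and 2 have both merged with the pointer in turn, so the lever is now in the second click, with the finger at a push value of about 43. It needs about 18 mm more.

```bash
python3 -m creep '[[[1.0,4.5,0,0,0,0],[1.0,4.5,0,0,0,0],[1.0,4.5,0,0,0,0],[0,0,0,0,0,0]]]'; python3 wp.py pics/w8.png;  python3 -m creep '[[[0.7,3.0,0,0,0,0],[0,0,0,0,0,0]]]'; python3 wp.py pics/w9.png
```

```text
time: 3.78
tool_pos: [0.5118, -0.2194, 0.2566]
tool_rot: [3.129, -0.002, -0.226]
contact_force: [0.5, -0.8, -0.1]
opening: 0.0006
3.7833 [ 0.51180858 -0.21939838  0.25661523] [ 3.12928600e+00 -2.19704417e-03 -2.26308390e-01] [ 0.50265901 -0.81987226 -0.10868647] 0.0006285519088097488
org [386.24490662  55.28353141] [ 348    0   97   96 4712] [ 0.6004 -0.2624  0.101 ]
marks [[158.8, 249.6, 7, 25], [197.8, 248.9, 7, 25], [236.7, 248.6, 6, 25], [275.6, 248.5, 6, 25], [314.5, 247.8, 5, 25], [255.1, 265.2, 5, 18]]
along 22.7 across 2.3
n ticks 5 V from leftmost (5th) tick 56.84560858572471 V from rightmost as 1st 56.84258111575808
time: 4.0
tool_pos: [0.5125, -0.2161, 0.2566]
tool_rot: [3.13, -0.002, -0.226]
contact_force: [-0.4, 0.0, -0.2]
opening: 0.0005
4.0 [ 0.51251188 -0.21607781  0.25658106] [ 3.12992459e+00 -1.78353730e-03 -2.26332682e-01] [-0.39335554  0.00505812 -0.22872376] 0.0004690262193318569
org [393.7056341   54.68980798] [ 356    0   98   96 4739] [ 0.6007 -0.2613  0.101 ]
marks [[166.4, 248.9, 7, 25], [205.4, 248.7, 6, 25], [245.7, 255.5, 9, 39], [283.2, 247.4, 5, 25], [322.0, 247.6, 5, 24]]
along 26.1 across 2.3
```

The pointer has merged with the third tick, with two ticks left on each side. I'll back off, lift and look.

```bash
python3 -m creep '[[[-3,-12,0,0,0,0],[-2,-9,0,0,0,0],[0,0,20,0,0,0],[0,0,30,0,0,0],[0,0,30,0,0,0]]]'; python3 -m creep '[[[0,0,20,0,0,0],[0,0,0,0,0,0]]]'; python3 wp.py pics/w10.png
```

```text
time: 4.47
tool_pos: [0.5047, -0.2407, 0.332]
tool_rot: [3.135, 0.012, -0.227]
contact_force: [0.7, -0.7, 0.1]
opening: 0.0003
time: 4.63
tool_pos: [0.5047, -0.2436, 0.3586]
tool_rot: [3.132, 0.003, -0.229]
contact_force: [1.3, 0.3, -0.3]
opening: 0.0004
4.6333 [ 0.50470333 -0.24361359  0.35858497] [ 3.13152284  0.00340476 -0.22935346] [ 1.2723204   0.33937853 -0.32487908] 0.0003623753448433281
org [309.0792364  394.11192469] [  73  386  402   14 3824] [ 0.4    -0.2121  0.101 ]
marks [[180.3, 206.3, 5, 14], [205.6, 206.4, 5, 14], [230.0, 210.2, 5, 21], [255.8, 205.1, 4, 12], [280.8, 205.2, 4, 12], [391.6, 201.4, 12, 4], [261.6, 284.9, 11, 4]]
along -2.5 across 0.8
```

View pics/w10.png

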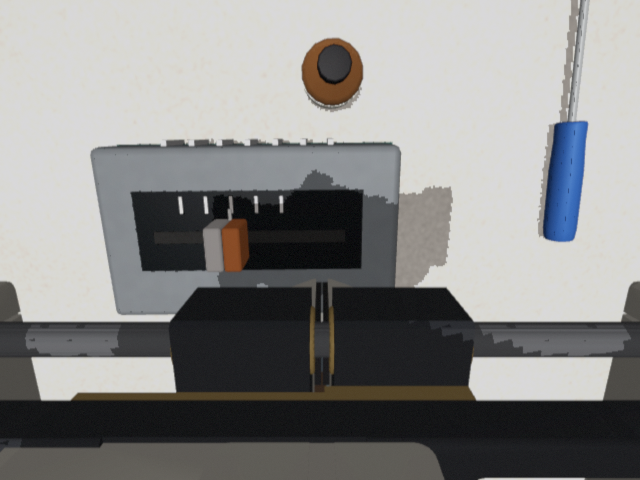

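The pointer is aligned with the middle tick at (230,205), the lever is at (226,245), and nothing else has been disturbed. Moving to the button.

```bash
python3 -m creep '[[[3,40,0,0,0,0],[3,40,0,0,0,0],[3,40,0,0,0,0],[3,40,0,0,0,0],[3,40,0,0,0,0]]]';python3 -m creep '[[[3,40,0,0,0,0],[3,40,0,0,0,0],[3,40,0,0,0,0],[3,40,0,0,0,0],[3,40,0,0,0,0]]]'; python3 -m creep '[[[0,0,0,0,0,0],[0,0,0,0,0,0]]]'; python3 wp.py pics/w11.png
```

```text
time: 5.1
tool_pos: [0.517, -0.048, 0.3507]
tool_rot: [3.13, 0.01, -0.247]
contact_force: [1.2, 0.4, -0.9]
opening: 0.0007
time: 5.52
tool_pos: [0.53, 0.1585, 0.343]
tool_rot: [3.127, 0.021, -0.251]
contact_force: [-0.7, -0.2, -0.4]
opening: 0.0003
time: 5.68
tool_pos: [0.5292, 0.1651, 0.3396]
tool_rot: [3.127, 0.026, -0.243]
contact_force: [-0.6, -0.3, -0.7]
opening: 0.0005
5.6833 [0.5291896  0.16513044 0.33957234] [ 3.12709924  0.0259739  -0.24261544] [-0.61848729 -0.26442416 -0.6622585 ] 0.0004706362521327202
org [309.29301713 394.14202899] [  73  386  402   14 3795] [0.4318 0.1945 0.101 ]
marks []
along 401.5 across -66.1
```

```bash
python3 -m creep '[[[7,18,-15,0.8,-1.4,0],[7,17,-15,0,0,0],[0,0,-15,0,0,0],[0,0,0,0,0,0]]]'; python3 wp.py pics/w12.png
```

```text
time: 6.07
tool_pos: [0.5444, 0.1946, 0.2909]
tool_rot: [-3.138, 0.007, -0.25]
contact_force: [-1.2, 0.2, -0.2]
opening: 0.0003
6.0667 [0.54439005 0.19459481 0.29087432] [-3.13761646  0.00709708 -0.25009037] [-1.15786186  0.18734582 -0.23095071] 0.0003278288470477176
org [309.40684211 394.13684211] [  73  386  402   14 3800] [0.4899 0.2161 0.101 ]
marks []
along 433.6 across -57.8
```

View pics/w12.png

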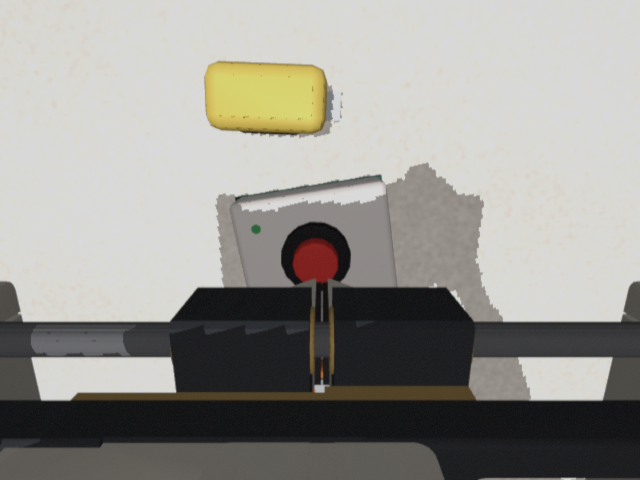

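The red button top is at about (316,261), almost straight ahead of the tips. Next I'll work out the remaining shift.

Run:
```python
from m import *
C=np.load("C.npy");w=viewer.camera_model("wrist");h=cv2.cvtColor(cv2.imread("pics/w12.png"),cv2.COLOR_BGR2HSV)
k=redm(h);k[:225]=0;k[290:]=0;b=blob(k,280,360,225,290);print(b)
for z in(.045,.05,.055):print(z,onz(w,b[0][0],b[1][1]+ b[1][2]/2,z,C), onz(w,*b[0],z,C))
```

```text
(array([315.16893564, 260.59096535]), array([ 293,  238,   45,   46, 1616], dtype=int32))
0.045 [0.54079025 0.20107471 0.045     ] [0.54073318 0.20108953 0.045     ]
0.05 [0.5424184  0.20054544 0.05      ] [0.54236261 0.20055993 0.05      ]
0.055 [0.54404655 0.20001617 0.055     ] [0.54399204 0.20003033 0.055     ]
```

```bash
python3 -m creep '[[[-1,4,-15,0,0,0],[0,2,-15,0,0,0],[0,0,-8,0,0,0],[0,0,0,0,0,0]]]'; python3 -m creep '[[[0,0,-4,0,0,0],[0,0,0,0,0,0]]]'
```

```text
time: 6.45
tool_pos: [0.5456, 0.1949, 0.2561]
tool_rot: [-3.136, 0.002, -0.258]
contact_force: [-0.5, 0.3, -0.4]
opening: 0.0006
time: 6.62
tool_pos: [0.5462, 0.1933, 0.2532]
tool_rot: [-3.136, 0.001, -0.26]
contact_force: [-1.0, 0.2, -0.3]
opening: 0.0006
```

```bash
python3 -m creep '[[[-2,4,0,0,0,0],[-1,4,0,0,0,0],[0,0,-4,0,0,0],[0,0,-4,0,0,0],[0,0,-3,0,0,0]]]'; python3 -m creep '[[[0,0,-3,0,0,0],[0,0,0,0,0,0]]]'
```

```text
time: 7.03
tool_pos: [0.5438, 0.2019, 0.245]
tool_rot: [-3.133, -0.005, -0.26]
contact_force: [0.0, -0.3, -1.1]
opening: 0.0002
time: 7.2
tool_pos: [0.5435, 0.2021, 0.2409]
tool_rot: [-3.133, -0.004, -0.26]
contact_force: [0.9, -0.3, 0.5]
opening: 0.0003
```

Centred to within about 2 mm with the tips at z 63 mm. I'll go down in small steps and watch the force.

```bash
for i in 1 2; do python3 -m creep '[[[0,-0.5,-3,0,0,0],[0,0,-3,0,0,0],[0,0,0,0,0,0]]]'; done
```

```text
time: 7.45
tool_pos: [0.5436, 0.2016, 0.2342]
tool_rot: [-3.133, -0.004, -0.26]
contact_force: [-1.1, -0.4, 1.1]
opening: 0.0002
time: 7.7
tool_pos: [0.5437, 0.2013, 0.2294]
tool_rot: [-3.132, -0.005, -0.26]
contact_force: [-1.9, -0.0, 5.1]
opening: 0.0005
```

```bash
for i in 1 2 3; do python3 -m creep '[[[0,0,-2,0,0,0],[0,0,0,0,0,0]]]'|grep -E "pos|force"; done
```

```text
tool_pos: [0.5435, 0.2013, 0.2297]
contact_force: [-2.5, -0.6, 4.5]
tool_pos: [0.5433, 0.2012, 0.2297]
contact_force: [-2.8, -0.8, 4.2]
tool_pos: [0.5432, 0.2012, 0.2297]
contact_force: [-2.7, -0.2, 4.5]
```

A zero row sets the target back to the measured pose, so the force never builds up. I'll push harder in one go.

```bash
python3 -m creep '[[[0,0,-5,0,0,0],[0,0,-5,0,0,0],[0,0,-5,0,0,0]]]'|grep -E "pos|force"; python3 -m creep '[[[0,0,-10,0,0,0],[0,0,-10,0,0,0],[0,0,-10,0,0,0]]]'|grep -E "pos|force"
```

```text
tool_pos: [0.5426, 0.2013, 0.2284]
contact_force: [-16.5, -5.2, 42.0]
tool_pos: [0.5409, 0.2012, 0.2276]
contact_force: [-30.3, -9.5, 80.5]
```

```bash
for i in 1 2 3 4 5 6; do python3 -m creep '[[[0,0,1.2,0,0,0],[0,0,0,0,0,0]]]'|grep -E "pos|force"; done
python3 - <<'E'
from m import *
im=viewer.read_camera("side");cv2.imwrite("pics/s2.png",cv2.resize(im[250:400,190:350],None,fx=4,fy=4))
E
```

```text
tool_pos: [0.5403, 0.2011, 0.2368]
contact_force: [0.3, -0.2, -0.5]
tool_pos: [0.5403, 0.201, 0.2392]
contact_force: [-0.3, 0.1, -0.4]
tool_pos: [0.5403, 0.2008, 0.2389]
contact_force: [-0.6, 1.0, -0.3]
tool_pos: [0.5402, 0.2007, 0.2383]
contact_force: [0.3, -0.8, 0.4]
tool_pos: [0.5402, 0.2007, 0.2383]
contact_force: [-0.8, -0.3, -0.6]
tool_pos: [0.5402, 0.2006, 0.2391]
contact_force: [0.6, -1.1, 0.9]
```

View pics/s2.png

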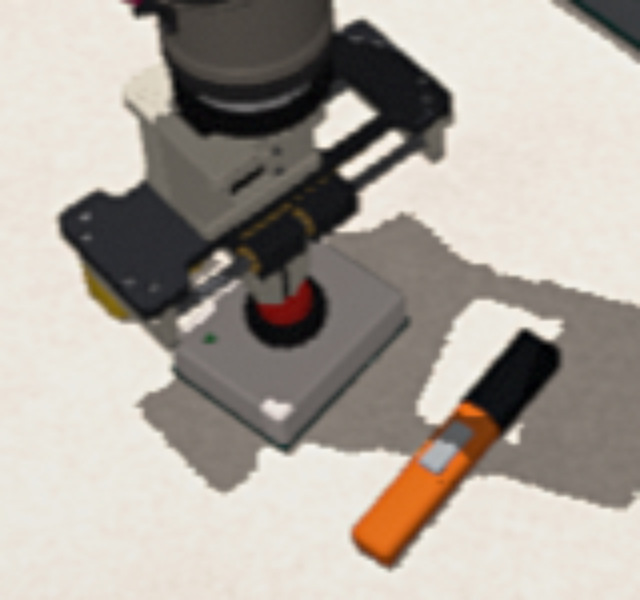

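```bash
cat > sd.py <<'E'
import sys
from m import *
s=robot.observe();im=viewer.read_camera("side");h=cv2.cvtColor(im,cv2.COLOR_BGR2HSV);b=blob(redm(h),245,280,305,340);print(s["tool_pos"].round(4),s["contact_force"].round(1),b)
cv2.imwrite(sys.argv[1],im)
E
python3 -m creep '[[[2,0,0,0,0,0],[0,0,-3,0,0,0],[0,0,-2,0,0,0]]]'>/dev/null; python3 sd.py pics/s3.png
python3 -m creep '[[[0,0,-2,0,0,0]]]'>/dev/null; python3 sd.py pics/s4.png
python3 -m creep '[[[0,0,-2,0,0,0]]]'>/dev/null; python3 sd.py pics/s5.png
python3 -m creep '[[[0,0,-4,0,0,0]]]'>/dev/null; python3 sd.py pics/s6.png
python3 -m creep '[[[0,0,-4,0,0,0],[0,0,-4,0,0,0]]]'>/dev/null; python3 sd.py pics/s7.png
python3 -c "
import cv2,numpy as np
cv2.imwrite('pics/cmp.png',np.hstack([cv2.resize(cv2.imread(f'pics/{n}.png')[300:350,235:290],None,fx=7,fy=7,interpolation=cv2.INTER_CUBIC) for n in('s3','s7')]))"
```

```text
[0.5424 0.2007 0.2343] [-1.9 -0.8  2.5] (array([262.09722222, 326.43055556]), array([255, 321,  13,  10,  72], dtype=int32))
[0.5424 0.2007 0.2322] [-1.5 -0.7  2.7] (array([262.13235294, 326.63235294]), array([255, 321,  13,  10,  68], dtype=int32))
[0.5424 0.2007 0.23  ] [-1.4  0.1  4.4] (array([262.50877193, 326.9122807 ]), array([255, 322,  13,   9,  57], dtype=int32))
[0.5426 0.2008 0.228 ] [-17.8  -5.   57.2] (array([262.61818182, 326.96363636]), array([256, 322,  12,   9,  55], dtype=int32))
[0.5419 0.2007 0.2284] [-13.6  -4.3  37.3] (array([262.61818182, 326.96363636]), array([256, 322,  12,   9,  55], dtype=int32))
```

View pics/cmp.png

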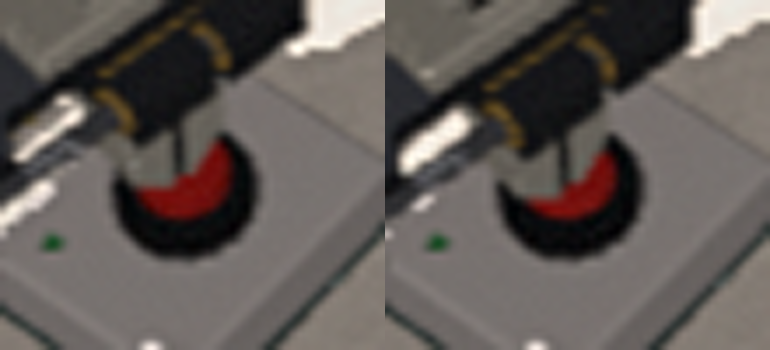

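The force rose as a spring does, 2.5 to 4.4 N over 4.3 mm, then met a hard stop. In the picture the closed tips overhang the housing rim slightly, so I can't rule out that they bottomed on it. To be sure, I'll press again with a single fingertip: lift, open to about 30 mm, and centre one finger.

```bash
python3 -m creep '[[[0,0,10,0,0,0],[0,0,15,0,0,0],[-4,-11,0,0,0,0],[-3,-11.5,0,0,0,0],[0,0,0,0,0,0]]]' 0.35;  python3 -m creep '[[[0,0,0,0,0,0],[0,0,0,0,0,0]]]'; python3 wp.py pics/w13.png;python3 sd.py pics/s8.png
python3 -c "
import cv2,numpy as np
cv2.imwrite('pics/cmp2.png',np.hstack([cv2.resize(cv2.imread('pics/s8.png')[290:350,235:300],None,fx=6,fy=6,interpolation=cv2.INTER_CUBIC),cv2.resize(cv2.imread('pics/w13.png')[150:400,180:460],(403,360))]))"
```

```text
time: 11.08
tool_pos: [0.5338, 0.1766, 0.2557]
tool_rot: [-3.121, -0.037, -0.252]
contact_force: [-0.9, 0.4, -1.1]
opening: 0.0274
time: 11.25
tool_pos: [0.5332, 0.175, 0.2539]
tool_rot: [-3.122, -0.034, -0.255]
contact_force: [-0.2, 1.5, -1.0]
opening: 0.0301
11.25 [0.53316086 0.17499662 0.25390494] [-3.12207081 -0.03365133 -0.25455797] [-0.20974685  1.53419371 -0.98478958] 0.030080729178507248
org [375.00462012 394.08367556] [ 146  386  403   14 3896] [0.5072 0.1635 0.101 ]
marks []
along 412.0 across -64.4
[0.5332 0.1751 0.2538] [-0.5 -0.7 -0.4] (array([260.59183673, 323.99319728]), array([254, 318,  14,  13, 147], dtype=int32))
```

View pics/cmp2.png

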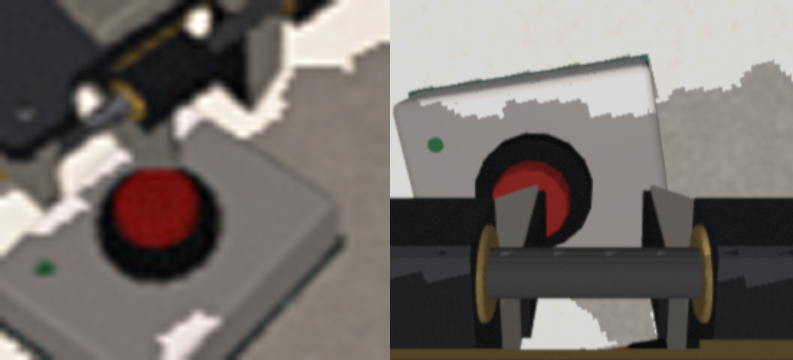

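```bash
python3 -m creep '[[[3,4,0,-1.1,1.9,0],[1,2,0,0,0,0],[0,0,0,0,0,0],[0,0,0,0,0,0]]]'; python3 -m creep '[[[0,0,-4,0,0,0],[0,0,-4,0,0,0],[0,0,0,0,0,0]]]'
```

```text
time: 11.68
tool_pos: [0.5374, 0.1821, 0.2522]
tool_rot: [3.134, -0.004, -0.253]
contact_force: [-1.0, 0.5, 0.3]
opening: 0.0299
time: 11.93
tool_pos: [0.5371, 0.1823, 0.2432]
tool_rot: [3.135, -0.005, -0.252]
contact_force: [0.7, -0.3, 0.6]
opening: 0.03
```

```bash
python3 -m creep '[[[0,-2,-3,0,0,0],[0,0,-3,0,0,0]]]'|grep -E "pos|force"; for i in 1 2 3 4 5 6; do python3 -m creep '[[[0,0,-1.5,0,0,0]]]'|grep -E "pos|force"; done; python3 sd.py pics/s9.png
python3 -c "
import cv2
cv2.imwrite('pics/c9.png',cv2.resize(cv2.imread('pics/s9.png')[290:350,235:300],None,fx=6,fy=6,interpolation=cv2.INTER_CUBIC))"
```

```text
tool_pos: [0.537, 0.1801, 0.2368]
contact_force: [-0.2, -0.4, 0.2]
tool_pos: [0.5369, 0.18, 0.2349]
contact_force: [-0.8, 1.5, 2.3]
tool_pos: [0.5369, 0.1799, 0.2333]
contact_force: [-0.6, 0.2, 2.1]
tool_pos: [0.5369, 0.1799, 0.2318]
contact_force: [-0.6, -0.4, 3.2]
tool_pos: [0.5369, 0.1799, 0.2305]
contact_force: [-1.4, 0.5, 4.4]
tool_pos: [0.5369, 0.1799, 0.2292]
contact_force: [-2.1, 0.0, 8.5]
tool_pos: [0.5369, 0.1799, 0.2288]
contact_force: [-6.6, -2.5, 22.0]
[0.5369 0.1799 0.2288] [-6.6 -2.5 22. ] (array([260.52857143, 326.82857143]), array([254, 322,  14,   9,  70], dtype=int32))
```

View pics/c9.png

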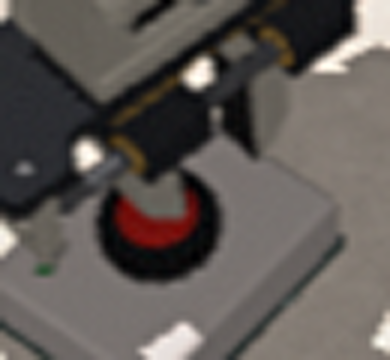

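One fingertip stands on the red only, and it meets the same hard stop after about 6 mm at about 5 N, so the button is fully down. I'll lift away and check.

```bash
python3 -m creep '[[[0,0,8,0,0,0],[0,0,20,0,0,0],[0,0,35,0,0,0],[0,0,35,0,0,0],[0,0,0,0,0,0]]]'; python3 -m creep '[[[-20,0,30,0,0,0],[-20,0,30,0,0,0],[-20,0,30,0,0,0],[-20,0,30,0,0,0],[0,0,0,0,0,0]]]'; python3 -m creep '[[[0,0,0,0,0,0],[0,0,0,0,0,0],[0,0,0,0,0,0]]]'; python3 sd.py pics/s10.png; python3 -c "
from m import *
a=cv2.imread('pics/top0.png');b=viewer.read_camera('top');cv2.imwrite('pics/top1.png',b)
m=viewer.camera_model('top');h=cv2.cvtColor(b,cv2.COLOR_BGR2HSV)
o=blob(cv2.inRange(h,(3,120,70),(22,255,255)),375,445,235,275);print(o)
if o: print('orange moved',(onz(m,*o[0],.101)-onz(m,428.38,260.29,.101))[:2]@[.222,.975])
s0=cv2.imread('pics/side0.png');s1=cv2.imread('pics/s10.png')
cv2.imwrite('pics/fin.png',cv2.resize(np.vstack([b[130:320,90:560],s1[150:430,60:530]]),(600,600)))"
```

```text
time: 13.07
tool_pos: [0.5364, 0.1796, 0.3295]
tool_rot: [3.134, -0.004, -0.252]
contact_force: [0.5, 0.2, 0.7]
opening: 0.0301
time: 13.48
tool_pos: [0.4542, 0.179, 0.4498]
tool_rot: [3.131, 0.0, -0.254]
contact_force: [1.1, 0.1, 0.1]
opening: 0.0296
time: 13.73
tool_pos: [0.4538, 0.179, 0.4501]
tool_rot: [3.132, -0.002, -0.253]
contact_force: [0.2, -0.1, 0.0]
opening: 0.0298
[0.4538 0.179  0.4501] [ 0.2 -0.1  0. ] (array([260.34931507, 323.74657534]), array([254, 318,  14,  13, 146], dtype=int32))
(array([403.8115942 , 254.36231884]), array([400, 248,   8,  14,  69], dtype=int32))
orange moved 0.05666008661026286
```

View pics/fin.png

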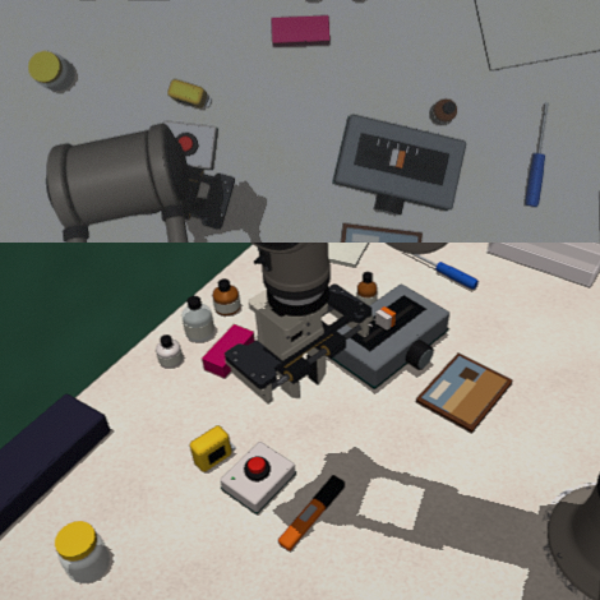

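The lever has moved 56.7 mm, from about 9 to 66 mm. The red blob is back where it started at (260.3,323.7), nothing else has moved, and the arm is clear. Handing in.

```bash
python3 -c "
from cell import robot
print(robot.hand_in())"
```

```text
the job is handed in; nothing more can be done
None
```

The lever is resting in the third click and the trigger has been pressed fully down and released. I handed the job in after about 14 s of robot time. No verdict was reported.

- **Lever:** I pushed the orange side with the closed fingers until the pointer lined up with the third tick. The last top view shows it moved 56.7 mm, to about 0.066 m.
- **Trigger, first press:** I pressed with both closed fingertips and met a hard stop. My push there was harder than needed, about 80 N vertically (86 N in all, limit 120 N).
- **Trigger, further presses:** The picture could not rule out that the closed tips had bottomed on the housing rim. I pressed once more with the closed tips to check, then a last time with a single fingertip on the red only. That one met a spring rising from 2 to about 5 N over roughly 6 mm, then the same hard stop.
- **At the end:** The button is up, and its red spot is back at its starting pixel in the side view. The gripper is clear. I saw nothing displaced, but only by eye: I did not measure the loose things' positions, and the last top crop cuts off most of the painting and has the arm over the knife (both show in the side view).
- **Disagreement:** The slot centre and the lever centre differed by about 4 mm across the slot in the top view. It didn't matter for the push.

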